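Set the purge regulator and lock it

TASK

On the aluminium regulator, turn the black bar knob clockwise until its red pointer lines up with the green mark, with the yellow lock still back. Then slide the yellow lock fully home over the end of the knob's bar, and let go. Leave the bottles and other things on the bench where they stand.

Things in the scene. Friction and masses are not known exactly. Their poses are not given: they have to be found in the camera images.
- regulator: fixed aluminium regulator block, 110 (x) x 250 (y) x 46 (z) mm; origin under its centre, z up. Its top at 46 mm carries the knob (axis vertical, at own y = -50 mm) and the yellow lock, which slides along own y. Two brass fittings on the +x side, a small round gauge on the -x side
- knob_grip (a point): on the knob's vertical axis, at the height to grip (80 mm above the bench). The knob is a grey disc (84 mm across, top 58 mm above the bench) with an upright black bar grip across its centre: 72 long, 16 wide, from 58 to 86 mm above the bench. The bar turns with the knob. Its pointer end is red
- pointer (a point): the red pointer: end of the red line, on the disc's rim, 42 mm from the knob's axis, 58 mm above the bench; it lies along the bar's red end
- mark (a point): the green mark painted on the block beside the knob, 52 mm from the knob's axis in the block's own -y direction, 46 mm above the bench; the other end of the bar then points at the lock
- knob (a joint): knob angle in rad: 0 = pointer exactly at the green mark, grows anticlockwise seen from above; turns from -0.4 to 3.0, stiff (about 0.12 N m), stays where it is left
- lock_grip (a point): centre of the yellow lock's fin, at the height to grip (86 mm above the bench). The fin is 12 mm thick (across the slide), 42 mm long (along own y of the block), from 64 to 98 mm above the bench, on a carriage 44 mm wide. In front of it (towards the knob) the lock has a hood with two flared jaws, 22 mm apart, reaching 58 mm ahead of this point, up to 97 mm above the bench
- lock (a joint): lock travel in m: 0 = fully open (jaws 69 mm from the knob's axis), 0.052 = fully home against its stop (jaws over the bar's black end, 17 mm from the axis). Slides towards the knob along the block's own -y; friction about 4 N, stays where it is left. The jaws run into the end of the bar and stop short (at about 0.036) if the pointer is a little off the mark (over about 0.15 rad)
- controller: bystander: fixed white electronics box, 160 x 180 x 76 mm, origin under its centre
- amber_bottle: bystander: brown glass jar with a blue cap, 60 mm across, 120 mm tall
- white_bottle: bystander: white plastic bottle with a blue cap, 64 mm across, 130 mm tall
- dish: bystander: shallow glass dish, 90 mm across, 18 mm tall
- screwdriver: bystander: red-handled screwdriver lying on the bench
- tray: bystander: blue open tray, 90 x 130 x 30 mm
- lens_tube: bystander: dark steel upright cylinder, 48 mm across, 80 mm tall
- mouse: bystander: black round computer mouse, 64 mm across, 34 mm tall

How it is judged:
By the outcome, as a careful person would: the job done as asked, in the order asked, and still so for the second after the job is handed in, with the robot touching nothing.
It also fails if it takes over 54 s, if anything falls off the work surface, if the arm or the gripper's body presses on something with over 40 N, if the wrist force passes 120 N, or if a joint passes its speed limit or range.

ROBOT

A 6-joint arm with a two-finger parallel gripper is mounted at the origin on the work surface. World frame = base frame: x ahead of the robot, y to its left, z up, the work surface at z = 0. Lengths are in m, angles in degrees, forces in N, time in s.
With the tool pointing down it reaches from about 0.4 to 0.825 m from the base axis. Payload 7 kg.
Tool frame: the origin (TCP) lies midway between the tips of the shut fingers; the grasp point (between the pads) lies 19 mm behind it; z points along the fingers, y is the direction in which the jaws open and shut (so a half turn about z gives the same grasp; the last joint's range is limited). The gripper opens to 88 mm and grips with 3 to 60 N. Pads are 19 mm wide; open, the fingers measure 130 mm over their backs; the gripper's body (78 mm by 193 mm) begins 47 mm behind the grasp point.
Start: joints at [-52.133, 20.546, 0.682, 0, -70.136, -16.507], TCP at [0.246, -0.629, 0.227] pointing down, gripper open.
Joint ranges: [-176.03, 176.03], [-82.01, 121.73], [-58.28, 71.71], [-173.87, 95.51], [-174.79, -0.11], [-173.66, 173.66]. Speed limits (degrees/s): [136.94, 136.94, 172.46, 180, 180, 180].

INTERFACE

Orientations are given as a 3x3 rotation matrix whose columns are the frame's x, y, z axes.
In Python, from rig import robot gives the robot as it stands. Calls block until the motion is done:
- robot.goto(position, orientation): joint-space move of the TCP to a pose.
- robot.servo_line(position, ori=None, speed=0.15): straight line of the TCP; ori=None keeps the orientation; speed is the mean speed in m/s.
- robot.movej(angles): joint-space move.
- robot.move_gripper(opening): opening from 0.0 (shut) to 1.0 (fully open); the grip force is fixed at half the most; returns when the fingers have stopped.
- robot.dwell(seconds).
- robot.ik(position, orientation): joint angles nearest the present ones, or None.
- robot.grab_frame(name): name is "side" or "top" or "wrist"; returns (picture, depth): 400x640x3 uint8, red, green, blue; 400x640 float32, m along the optical axis (not along the pixel's ray), 0 where there is no reading.
- robot.camera_info(name): a dict with "vfov" (degrees; the focal length in pixels is half the picture's height over the tangent of half this angle, whatever the lens; pixels are square), "cx", "cy" (the principal point, pixels), "view" (4x4, takes a point from world to camera coordinates); the wrist camera has in their place "T_tool_cam" (4x4, takes a point from camera to tool coordinates, whose origin is the TCP and whose axes are the flange's). Camera axes: x right, y down, z forward; pixel columns grow to the right and rows downward; lengths in m; the calibration is good to about 2 mm. A picture is of the moment at which its call begins: read the wrist's pose just before it. camera_info takes no time and is no camera call.
A pose or a line that the arm cannot do raises robot.Unreachable and nothing moves.
- robot.job_done(): hands the job in, once; it reports no verdict.
Readings, each from a call of its own:
- robot.read_t(): time.
- robot.read_qpos(): joint angles.
- robot.read_qvel(): joint speeds.
- robot.read_effort(): joint torques, N m.
- robot.read_position(): TCP position.
- robot.read_tcp_rot(): TCP orientation.
- robot.read_force(): force on the tool from outside, world axes, zero at the start.
- robot.read_ft_torque(): the same for the moment, N m.
- robot.read_grip_width(): opening from 0.0 (shut) to 1.0 (fully open).
Only numpy, scipy, OpenCV 4.12 (cv2) and the standard library are available. Lean on these libraries where they do the work, as an engineer would, in place of code of your own. Each camera call takes 0.05 s, during which the arm holds its last target.

## Working session

There is one attempt and no reset: what is moved stays moved. The work goes in short steps, each a Python script; the robot and the scene stay as the last script left them, time stands still between calls to the robot, and variables do not carry over. Pictures are saved under pics/ and viewed, and the job is handed in when it is done.

```bash
ls; mkdir -p pics; python3 - <<'E'
from rig import robot
import cv2,numpy as np
for n in ("top","side","wrist"):
    im,d=robot.grab_frame(n); cv2.imwrite(f"pics/{n}0.png",im[:,:,::-1]); np.savez(f"{n}0.npz",im=im,d=d)
    print(n,robot.camera_info(n))
print(robot.read_t(),robot.read_position(),robot.read_tcp_rot())
E
```

```text
pics
top {'vfov': 50.51134237401584, 'cx': 311.8460462354907, 'cy': 200.57867973786713, 'view': array([[ 0.01144025, -0.99989126,  0.0093051 , -0.00665819],
       [-0.99052642, -0.01260564, -0.13674249,  0.56353092],
       [ 0.13684492, -0.00765257, -0.99056292,  1.35238569],
       [ 0.        ,  0.        ,  0.        ,  1.        ]])}
side {'vfov': 48.761987806825246, 'cx': 324.9429270101602, 'cy': 195.92947145818795, 'view': array([[-0.9382544 , -0.34577265, -0.01095246,  0.55997451],
       [-0.19159142,  0.54572324, -0.81576889,  0.1654847 ],
       [ 0.28804758, -0.76330035, -0.5782743 ,  1.13035871],
       [ 0.        ,  0.        ,  0.        ,  1.        ]])}
wrist {'vfov': 66.33444484569112, 'cx': 318.44256862859, 'cy': 197.87097247556812, 'T_tool_cam': array([[-1.02167385e-06, -9.67082789e-01, -2.54461940e-01,
         6.71652631e-02],
       [ 9.99998615e-01, -4.24530511e-04,  1.60941349e-03,
         6.24275906e-04],
       [-1.66446294e-03, -2.54461585e-01,  9.67081450e-01,
        -1.58847829e-01],
       [ 0.00000000e+00,  0.00000000e+00,  0.00000000e+00,
         1.00000000e+00]])}
0.15 [ 0.24571205 -0.62831143  0.22585194] [[-9.31323634e-01 -3.64192205e-01 -5.72009201e-04]
 [-3.64192631e-01  9.31322984e-01  1.10749727e-03]
 [ 1.29383443e-04  1.23975992e-03 -9.99999223e-01]]
```

View pics/top0.png

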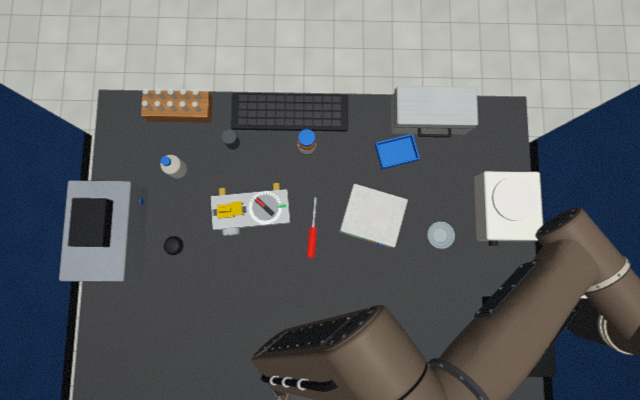

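View pics/side0.png

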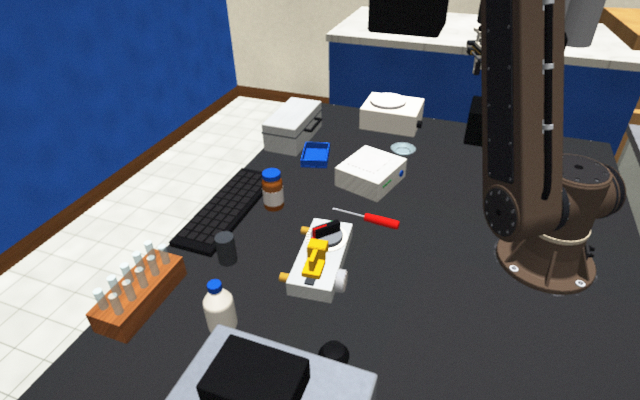

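The top view shows the regulator around px (250,208), with its lock to the left at (230,210), the green mark to the right at (283,206) and the red pointer end at upper left, about (258,199). I'll enlarge it and work out the pose.

```bash
cat > h.py <<'E'
import numpy as np,cv2
def K(ci):
    f=200/np.tan(np.radians(ci['vfov']/2)); return np.array([[f,0,ci['cx']],[0,f,ci['cy']],[0,0,1]])
def cam2w(robot,name,pose=None):
    ci=robot.camera_info(name)
    if name!='wrist': return K(ci),np.linalg.inv(ci['view'])
    T=np.eye(4);T[:3,:3]=pose[1];T[:3,3]=pose[0]
    return K(ci),T@ci['T_tool_cam']
def onplane(k,T,uv,z):
    uv=np.atleast_2d(uv).astype(float)
    r=np.c_[uv,np.ones(len(uv))]@np.linalg.inv(k).T@T[:3,:3].T
    o=T[:3,3]; s=(z-o[2])/r[:,2]
    return o+r*s[:,None]
def proj(k,T,P):
    p=(np.atleast_2d(P)-T[:3,3])@T[:3,:3]; p=p@k.T; return p[:,:2]/p[:,2:]
E
python3 - <<'E'
from rig import robot
from h import *
k,T=cam2w(robot,'top')
im=np.load('top0.npz')['im']
c=im[175:250,195:310]; cv2.imwrite('pics/topc.png',cv2.resize(c[:,:,::-1],None,fx=6.9,fy=6.9,interpolation=cv2.INTER_CUBIC))
print(onplane(k,T,[[266,207]],.058),onplane(k,T,[[283,206]],.046),onplane(k,T,[[211.5,197.],[288,190.5],[291,223],[214,230]],.046))
E
```

```text
[[0.53812135 0.14792845 0.058     ]] [[0.5435531  0.09392771 0.046     ]] [[0.57018254 0.32751739 0.046     ]
 [0.59487333 0.07863363 0.046     ]
 [0.48840388 0.06688312 0.046     ]
 [0.46273902 0.31476442 0.046     ]]
```

View pics/topc.png

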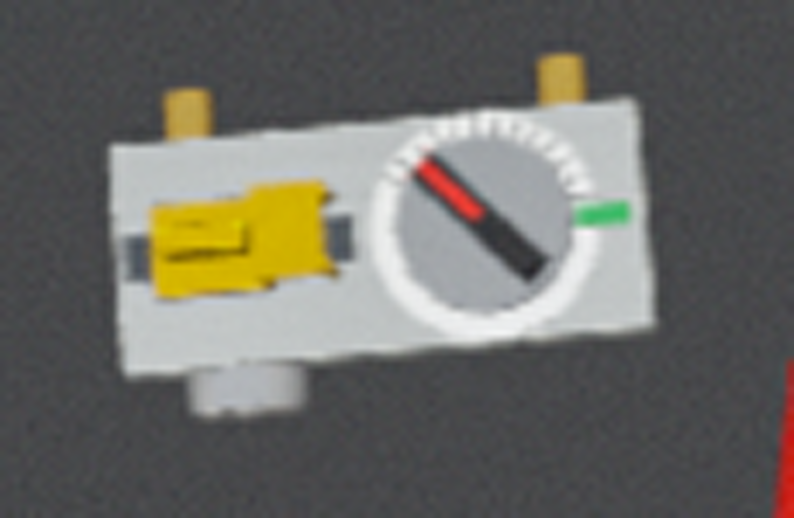

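```bash
cat >> h.py <<'E'
def down(yaw_y):  # tool z down, tool y at world heading yaw_y (deg)
    a=np.radians(yaw_y); y=np.array([np.cos(a),np.sin(a),0]); z=np.array([0,0,-1.]); return np.c_[np.cross(y,z),y,z]
E
python3 - <<'E'
from rig import robot
from h import *
for y0 in (137.5,-42.5):
    for p,d in (((.535,.148,.26),0),((.535,.148,.062),0),((.535,.148,.062),-132)):
        q=robot.ik(list(p),down(y0+d)); print(y0,d,None if q is None else np.round(q,1))
E
```

```text
137.5 0 [ 35.7   8.1 -11.6   0.  -70.3 -78.2]
137.5 0 [ 35.7  18.8 -26.3   0.  -44.9 -78.2]
137.5 -132 [ 35.7  18.8 -26.3   0.  -44.9 149.8]
-42.5 0 [ 35.7   8.1 -11.6   0.  -70.3 101.8]
-42.5 0 [ 35.7  18.8 -26.3   0.  -44.9 101.8]
-42.5 -132 [ 35.7  18.8 -26.3   0.  -44.9 -30.2]
```

```bash
python3 - <<'E'
from rig import robot
from h import *
robot.goto([.535,.148,.26],down(-42.5))
p=(robot.read_position(),robot.read_tcp_rot())
im,d=robot.grab_frame('wrist'); cv2.imwrite('pics/w1.png',im[:,:,::-1]); np.savez('w1.npz',im=im,d=d,p=p[0],R=p[1])
print(robot.read_t(),p,robot.read_qpos())
E
```

```text
3.1167 (array([0.53514256, 0.14749032, 0.25993854]), array([[ 6.76452213e-01,  7.36486517e-01, -1.18665678e-04],
       [ 7.36486502e-01, -6.76452224e-01, -1.44217490e-04],
       [-1.86485898e-04,  1.01605701e-05, -9.99999983e-01]])) [ 3.56230270e+01  8.08227469e+00 -1.16433654e+01  6.38970393e-04
 -7.02842466e+01  1.01809200e+02]
```

View pics/w1.png

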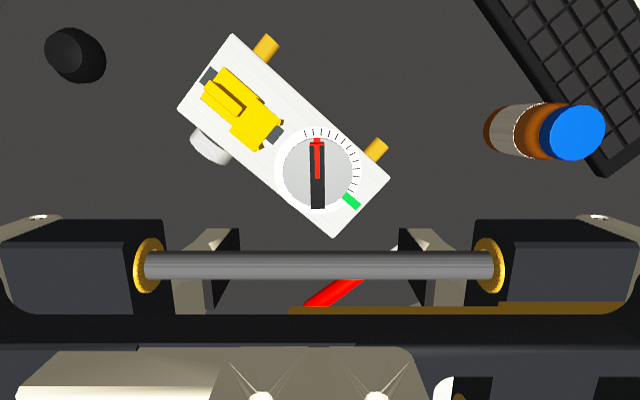

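The wrist view shows the knob disc at about (318,173), with its bar nearly vertical in the image. The red end is at (317,142) and the green mark at (351,201). The yellow lock's fin is at about (228,97), and the block corners are at (233,34), (178,109), (333,238) and (390,178).

```bash
python3 - <<'E'
from rig import robot
from h import *
D=np.load('w1.npz'); im=D['im']; d=D['d']; k,T=cam2w(robot,'wrist',(D['p'],D['R']))
v,u=np.mgrid[:400,:640]
P=np.stack([(u-k[0,2])/k[0,0]*d,(v-k[1,2])/k[1,1]*d,d],-1)@T[:3,:3].T+T[:3,3]
roi=np.zeros((400,640),bool); roi[30:240,170:395]=1
hsv=cv2.cvtColor(im,cv2.COLOR_RGB2HSV); H,S,V=[hsv[...,i].astype(int) for i in range(3)]
z=P[...,2]
def pts(m,name):
    m=m&roi&(d>0); q=P[m]; print(name,len(q),'z med',np.round(np.median(q[:,2]),4),'mean',np.round(q.mean(0),4)); return q
# block top
q=pts((abs(z-.046)<.006)&(S<60),'blocktop')
r=cv2.minAreaRect((q[:,:2]*1000).astype(np.float32)); print(r)
q=pts((z>.079)&(z<.093)&((V<90)|((H<8)&(S>120)))&(u>270),'bar top')
r=cv2.minAreaRect((q[:,:2]*1000).astype(np.float32)); print(r)
m=q[:,:2].mean(0); e=np.linalg.svd(q[:,:2]-m,full_matrices=False)[2][0]; print('bar dir deg',np.degrees(np.arctan2(e[1],e[0])))
g=pts((H>50)&(H<85)&(S>120),'green')
rd=pts(((H<8)|(H>172))&(S>150)&(u>270),'red')
y=pts((H>20)&(H<32)&(S>150)&(z>.092)&(z<.104)&(u<300),'yellow high')
r=cv2.minAreaRect((y[:,:2]*1000).astype(np.float32)); print(r)
f=pts((H>20)&(H<32)&(S>150)&(z>.09)&(u<300),'yel')
print(np.histogram(P[(H>20)&(H<32)&(S>150)&roi&(u<285)&(v<155)][:,2],bins=np.arange(.03,.12,.005)))
E
```

```text
blocktop 12054 z med 0.0448 mean [0.5322 0.2169 0.0451]
((521.8827514648438, 202.1703338623047), (131.03543090820312, 250.35403442382812), 6.218927383422852)
bar top 895 z med 0.0866 mean [0.5387 0.1547 0.0866]
((537.8880004882812, 153.99185180664062), (73.11569213867188, 15.372498512268066), 48.96632385253906)
bar dir deg -131.62572036982056
green 149 z med 0.0474 mean [0.5436 0.0974 0.0474]
red 245 z med 0.0871 mean [0.5532 0.1709 0.0837]
yellow high 2003 z med 0.0978 mean [0.5277 0.2491 0.0977]
((526.3331909179688, 258.88433837890625), (44.08021926879883, 79.16139221191406), 5.964239597320557)
yel 2017 z med 0.0978 mean [0.5277 0.2492 0.0977]
(array([ 320,    4,   10,   10,    0,    0,  712,  354,   27,   27,   31,
         40,   57, 1943,   17,    0,    0]), array([0.03 , 0.035, 0.04 , 0.045, 0.05 , 0.055, 0.06 , 0.065, 0.07 ,
       0.075, 0.08 , 0.085, 0.09 , 0.095, 0.1  , 0.105, 0.11 , 0.115]))
```

```bash
cat >> h.py <<'E'
def model(c,yaw,th,lock=0.):
    """world polylines; c=knob axis xy, yaw of own frame rad"""
    R=np.array([[np.cos(yaw),-np.sin(yaw)],[np.sin(yaw),np.cos(yaw)]])
    W=lambda X,z:np.c_[np.array(X)@R.T+np.array(c),np.full(len(X),z)]
    t=np.linspace(0,2*np.pi,73); out=[]
    out.append(W(np.c_[.042*np.cos(t),.042*np.sin(t)],.058))
    a=th-np.pi/2; e=np.array([np.cos(a),np.sin(a)]); n=np.array([-e[1],e[0]])
    out.append(W([.036*e+.008*n,.036*e-.008*n,-.036*e-.008*n,-.036*e+.008*n,.036*e+.008*n],.086))
    out.append(W([[-.055,-.075],[.055,-.075],[.055,.175],[-.055,.175],[-.055,-.075]],.046))
    f=.127-lock
    out.append(W([[-.006,f-.021],[.006,f-.021],[.006,f+.021],[-.006,f+.021],[-.006,f-.021]],.098))
    return out
def overlay(im,k,T,lines,box,fx,fn):
    x0,y0,x1,y1=box; c=cv2.resize(im[y0:y1,x0:x1,::-1],None,fx=fx,fy=fx,interpolation=cv2.INTER_CUBIC)
    for L in lines:
        p=(proj(k,T,L)-[x0,y0]+.5)*fx
        cv2.polylines(c,[np.round(p*16).astype(np.int32)],False,(255,0,255),1,cv2.LINE_AA,4)
    cv2.imwrite(fn,c)
E
python3 - <<'E'
from rig import robot
from h import *
D=np.load('w1.npz'); im=D['im']; k,T=cam2w(robot,'wrist',(D['p'],D['R']))
C=onplane(k,T,[[233,34],[178,109],[333,238],[390,178]],.046); print(C, C.mean(0))
c=C.mean(0)[:2]; e=(C[0]+C[1]-C[2]-C[3])[:2]; e/=np.linalg.norm(e); yaw=np.arctan2(e[1],e[0])-np.pi/2
print('yaw',np.degrees(yaw),'knob',c-.05*e)
gray=((im.max(2).astype(int)-im.min(2))<30)
yaw=np.radians(6.0); th=np.radians(48.6+90-6.0)
overlay(im,k,T,model((.538,.1535),yaw,th),(165,20,405,250),3.3,'pics/ov1.png'); print(th)
im2=np.load('top0.npz')['im'];k,T=cam2w(robot,'top')
overlay(im2,k,T,model((.538,.1535),yaw,th),(195,175,310,250),6.9,'pics/ov2.png')
E
```

```text
[[0.57273083 0.32887214 0.046     ]
 [0.46731112 0.31758714 0.046     ]
 [0.49313698 0.07458996 0.046     ]
 [0.59813141 0.08603735 0.046     ]] [0.53282759 0.20177165 0.046     ]
yaw 6.019063984197855 knob [0.53807055 0.15204729]
2.314306588144481
```

View pics/ov1.png

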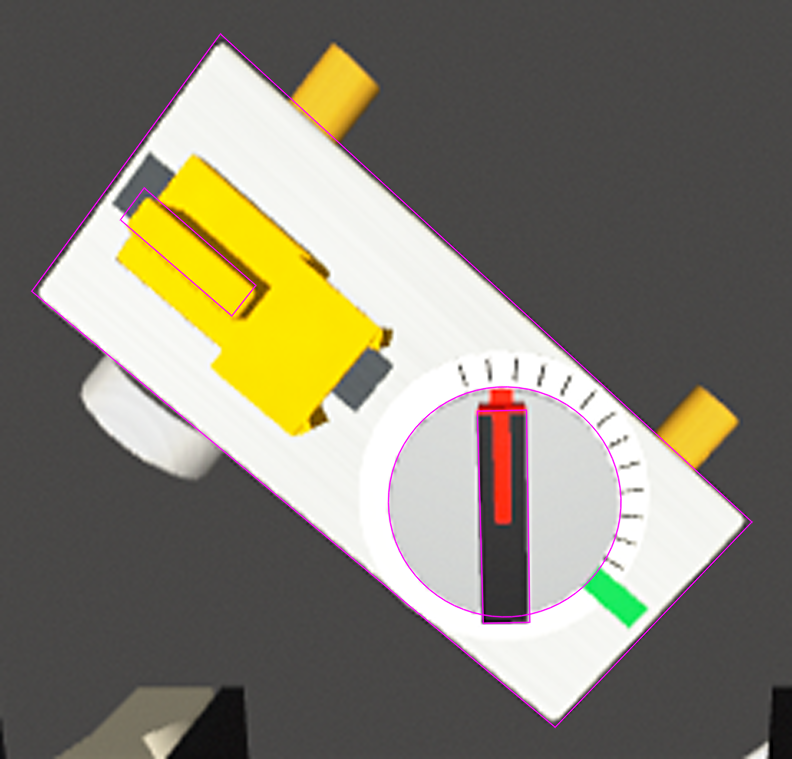

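View pics/ov2.png

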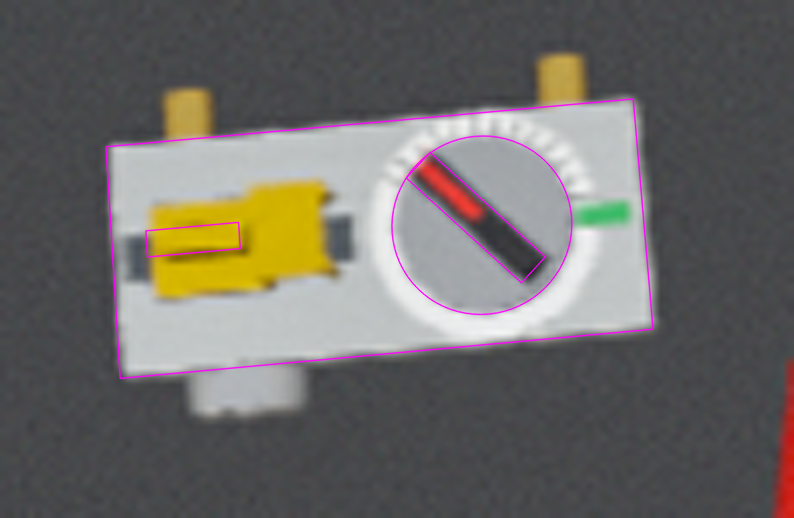

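The model overlay fits both cameras to about 1–2 mm: knob axis near (0.538, 0.1527), yaw 6.0°, knob angle about 2.31 rad. Next I grip the bar.

```bash
python3 - <<'E'
from rig import robot
from h import *
R=down(48.6-90); c=[.538,.1527]
robot.goto(c+[.16],R); robot.move_gripper(.5)
robot.servo_line(c+[.0615],R,speed=.06)
print('down',robot.read_position(),robot.read_force(),robot.read_t())
robot.move_gripper(0)
print('grip',robot.read_grip_width()*88,robot.read_position(),robot.read_force(),robot.read_ft_torque(),robot.read_qpos(),robot.read_t())
im,d=robot.grab_frame('side'); cv2.imwrite('pics/s2.png',cv2.resize(im[180:320,250:400,::-1],None,fx=4,fy=4))
E
```

```text
down [0.53821824 0.15283901 0.06187506] [-0.20058172  0.74915415 -0.23383791] 6.2917
grip 15.871729541300503 [0.53790931 0.15279559 0.06154754] [-0.89556418  0.2717361   1.32321255] [ 0.20237685  0.46023373 -0.13426227] [ 3.59112009e+01  1.91374055e+01 -2.58141174e+01 -1.13380351e-02
 -4.50490748e+01  1.02689325e+02] 6.8667
```

View pics/s2.png

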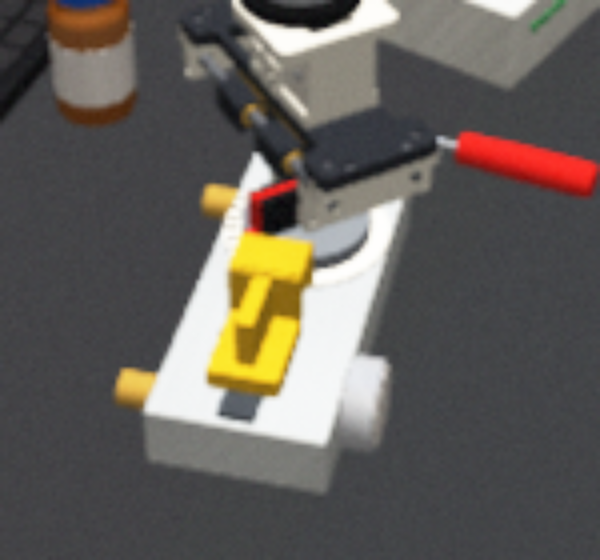

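The side view shows the bar gripped, and the width of 15.9 mm matches. Now I turn it clockwise using joint 6 alone.

```bash
python3 - <<'E'
from rig import robot
from h import *
q0=np.array(robot.read_qpos())
for s in (-10,-45,-90,-120,-132.6):
    q=q0.copy(); q[5]+=s; robot.movej(list(q))
    R=np.array(robot.read_tcp_rot()); print(s,np.round(robot.read_position(),4),np.round(robot.read_force(),1),np.round(robot.read_ft_torque(),2),np.degrees(np.arctan2(R[1,1],R[0,1])),robot.read_t(),robot.read_grip_width()*88)
im,d=robot.grab_frame('side'); cv2.imwrite('pics/s3.png',cv2.resize(im[180:320,250:400,::-1],None,fx=4,fy=4))
p=(robot.read_position(),robot.read_tcp_rot())
im,d=robot.grab_frame('wrist'); cv2.imwrite('pics/w3.png',im[:,:,::-1])
E
```

```text
-10 [0.5381 0.1526 0.0615] [ 1.5 -1.7  0.1] [-0.61 -0.27 -0.1 ] -51.18878975515591 7.2083 15.715350679426676
-45 [0.5383 0.1518 0.0615] [ 3.8 -6.1 -1.2] [-2.24 -1.36 -0.12] -86.21897644285909 7.8417 15.96037617920514
-90 [0.5379 0.1508 0.0615] [ 3.9 -8.7  0.1] [-3.61 -1.37 -0.09] -131.22638077342373 8.6167 15.877051599094159
-120 [0.5373 0.1504 0.0615] [  1.5 -11.4   3.4] [-3.82 -0.52 -0.07] -161.24173490942178 9.1833 15.972688595141372
-132.6 [0.537  0.1503 0.0615] [  0.8 -10.5   4. ] [-3.73 -0.08 -0.16] -173.87319408527554 9.5083 15.723860855767223
```

View pics/s3.png

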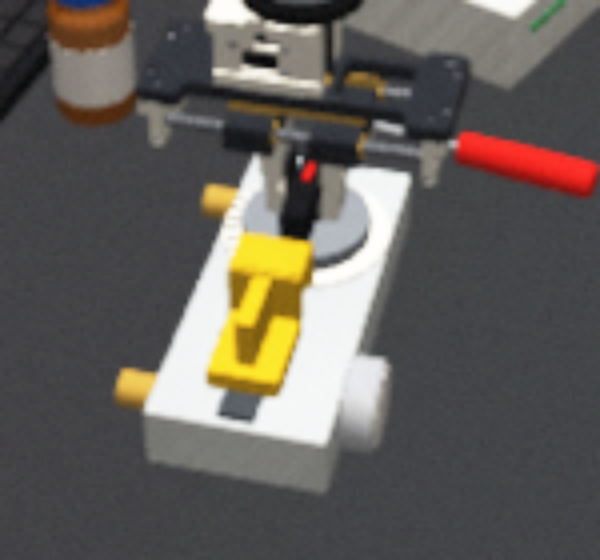

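View pics/w3.png

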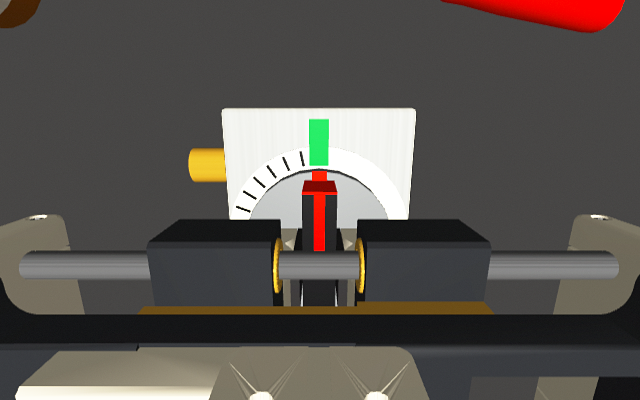

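The wrist view shows the red pointer (px 319,175) in line with the green mark (318,140), and the lock is still back. Next I release, rise and verify.

```bash
python3 - <<'E'
from rig import robot
from h import *
robot.move_gripper(.5)
p=robot.read_position(); print(p,robot.read_force())
robot.servo_line([p[0],p[1],.16],speed=.12)
R=down(-174)
robot.goto([.535,.17,.25],R)
p=(robot.read_position(),robot.read_tcp_rot())
im,d=robot.grab_frame('wrist'); np.savez('w4.npz',im=im,d=d,p=p[0],R=p[1]); cv2.imwrite('pics/w4.png',im[:,:,::-1])
print(robot.read_t())
k,T=cam2w(robot,'wrist',p)
print(proj(k,T,[.535,.17,.06]))
hsv=cv2.cvtColor(im,cv2.COLOR_RGB2HSV); H,S,V=[hsv[...,i].astype(int) for i in range(3)]
for nm,m in (('green',(H>50)&(H<85)&(S>120)),('yel',(H>20)&(H<32)&(S>150)&(V>120))):
    v,u=np.nonzero(m); print(nm,len(u),u.mean(),v.mean())
E
```

```text
[0.53793219 0.15290929 0.06153635] [ 0.81227936  0.47118918 -0.37257984]
11.7833
[[319.26411889 176.55764271]]
green 221 318.68325791855204 110.77828054298642
yel 1873 309.5589962626802 231.57127602776293
```

View pics/w4.png

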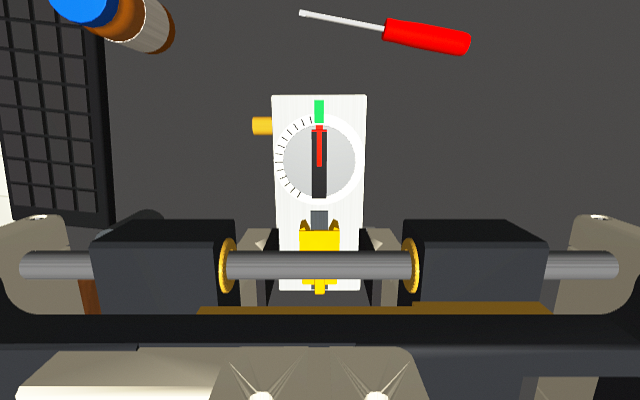

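The pointer (319,130) and green mark (319,111) line up, and the bar is parallel to the block's edges. I'll overlay the model with the angle at zero to refine the pose.

```bash
python3 - <<'E'
from rig import robot
from h import *
D=np.load('w4.npz'); im=D['im']; k,T=cam2w(robot,'wrist',(D['p'],D['R']))
overlay(im,k,T,model((.5375,.1515),np.radians(6.),0,0.),(260,85,380,300),2.7,'pics/ov4.png')
hsv=cv2.cvtColor(im,cv2.COLOR_RGB2HSV); H,S,V=[hsv[...,i].astype(int) for i in range(3)]
u,v=np.meshgrid(np.arange(640),np.arange(400)); 
m=(V<80)&(u>300)&(u<340)&(v>130)&(v<196)|((H<8)&(S>150)&(u>300)&(u<340)&(v>130)&(v<196))
P=onplane(k,T,np.c_[u[m],v[m]],.086)[:,:2]; r=cv2.minAreaRect((P*1000).astype(np.float32)); print(r)
C=onplane(k,T,[[272,95.5],[366,95.5]],.046); print(C)
d=C[1]-C[0]; print(np.degrees(np.arctan2(d[1],d[0])))
E
```

```text
((537.3041381835938, 151.48281860351562), (14.802810668945312, 68.25296020507812), 5.70405912399292)
[[0.59748726 0.08594014 0.046     ]
 [0.49209419 0.07484805 0.046     ]]
-173.99202366011676
```

View pics/ov4.png

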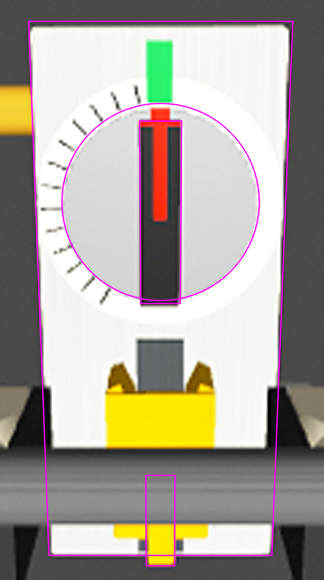

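```bash
python3 - <<'E'
from rig import robot
from h import *
R=down(-174); a=np.radians(6.); e=np.array([-np.sin(a),np.cos(a)]); c=np.array([.5375,.1518])+.127*e
robot.goto([*c,.17],R); robot.servo_line([*c,.0685],R,speed=.07)
print('down',robot.read_position(),robot.read_force(),robot.read_t())
robot.move_gripper(0)
p0=np.array(robot.read_position()); f0=np.array(robot.read_force())
print('grip',robot.read_grip_width()*88,p0,f0)
for s in (.02,.034,.042,.047,.050,.052,.053,.054,.055,.056):
    t=p0[:2]-s*e; robot.servo_line([*t,.0685],R,speed=.06)
    p=np.array(robot.read_position()); f=np.array(robot.read_force())
    print(s,'trav',np.round(-(p-p0)[:2]@e,4),'f',np.round(f,1),robot.read_t())
    if (f-f0)[:2]@e>22: break
im,d=robot.grab_frame('side'); cv2.imwrite('pics/s5.png',cv2.resize(im[180:320,250:400,::-1],None,fx=4,fy=4))
E
```

```text
down [0.52447543 0.27831531 0.06897926] [0.13254692 0.6419344  0.3992365 ] 13.9833
grip 11.619385054644942 [0.52324795 0.27777376 0.06848125] [-5.14189162  0.81898276  3.53349636]
0.02 trav 0.0202 f [-0.6  0.3  0.9] 15.1
0.034 trav 0.0344 f [-0.2 -1.9  0.9] 15.4833
0.042 trav 0.0422 f [-0.6 -0.8  0.6] 15.7667
0.047 trav 0.047 f [-1.   1.6  0.4] 16.0167
0.05 trav 0.0499 f [-1.5  2.5  0.5] 16.2667
0.052 trav 0.0503 f [-4.4  9.1  0.6] 16.5167
0.053 trav 0.0503 f [-5.5 12.9  0.9] 16.7667
0.054 trav 0.0504 f [-7.2 16.7 -0.7] 17.0167
0.055 trav 0.0505 f [-8.9 21.6  0.2] 17.2667
0.056 trav 0.0506 f [-11.8  25.2  -0.8] 17.5167
```

View pics/s5.png

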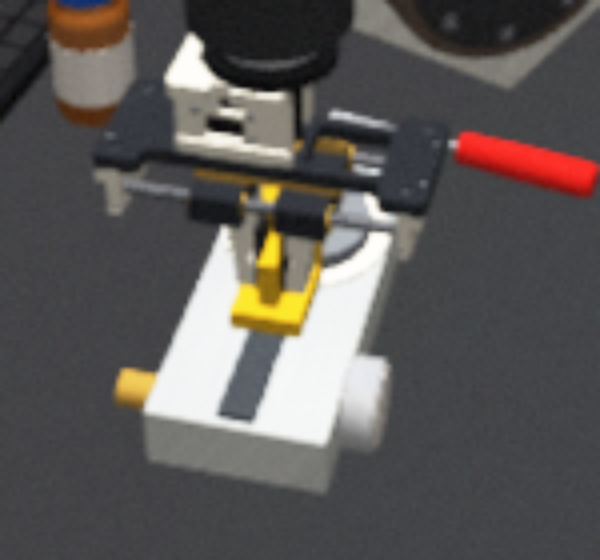

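The travel met a hard stop, with the force rising to 28 N and no further motion. I'll ease the load without pulling back, then release, rise and check.

```bash
python3 - <<'E'
from rig import robot
from h import *
R=down(-174); a=np.radians(6.); e=np.array([-np.sin(a),np.cos(a)])
t=np.array([.52325,.27777])-.052*e; robot.servo_line([*t,.0685],R,speed=.06)
print(robot.read_position(),robot.read_force())
robot.move_gripper(.5); p=robot.read_position(); print(p,robot.read_force())
robot.servo_line([p[0],p[1],.17],R,speed=.1)
robot.goto([.527,.235,.27],R)
p=(robot.read_position(),robot.read_tcp_rot())
im,d=robot.grab_frame('wrist'); np.savez('w6.npz',im=im,d=d,p=p[0],R=p[1]); cv2.imwrite('pics/w6.png',im[:,:,::-1])
k,T=cam2w(robot,'wrist',p)
overlay(im,k,T,model((.5375,.1515),a,0,.052),(240,60,400,260),3,'pics/ov6.png')
print(robot.read_t(),robot.read_force())
for n in('side','top'):
    im,d=robot.grab_frame(n); cv2.imwrite(f'pics/{n}6.png',im[:,:,::-1])
E
```

```text
[0.52868444 0.22777486 0.06860075] [-5.54960911 11.36443239  1.22737512]
[0.52872713 0.22598539 0.06851457] [0.6925803  0.90758833 0.54181611]
20.2667 [-0.32478754 -0.45467768 -0.26061478]
```

View pics/ov6.png

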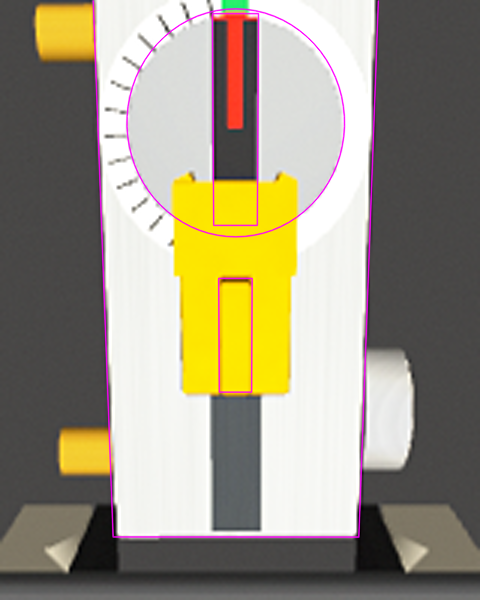

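View pics/side6.png

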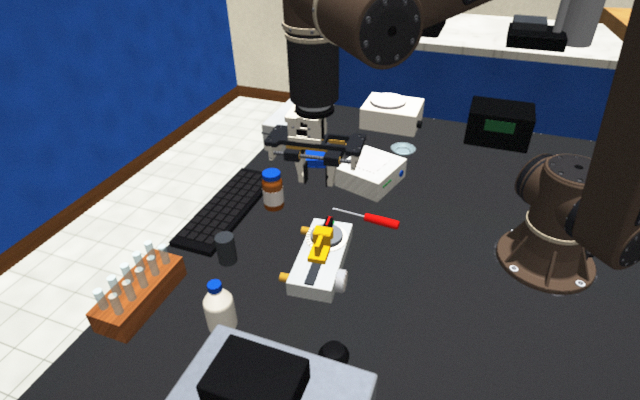

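The fin lies exactly on the model outline for 52 mm of travel, with the hood over the bar's black end and the pointer on the green mark. The bystanders are where they were, and the arm is clear.

```bash
python3 - <<'E'
from rig import robot
robot.dwell(.3); print(robot.read_force(),robot.read_qvel(),robot.read_t()); robot.job_done()
E
```

```text
[ 0.18390424 -0.40244229  1.05298604] [-0.02007279 -0.26444225  0.26603398 -0.06825751  0.07308429  0.06266718] 20.6667
the job is handed in; nothing more can be done
```

I turned the knob about 132.6° clockwise until the red pointer lined up with the green mark, with the lock still back. Then I slid the yellow lock home against its stop, let go and lifted clear. The job was handed in at 20.7 s; no verdict was reported.

**Knob:** after release, the bar measured within about 0.3° of the block's axis. The wrist picture showed the pointer and mark in line.

**Lock:** the lock hit a hard stop, with the force rising to about 28 N and no further motion. In the final picture the fin sits on the model outline for the full 52 mm of travel, with the hood over the bar's black end.

**Disagreement:** from where I gripped it, the lock travelled only about 50.4 mm, not 52 mm. Before I gripped it, the fin already looked about 2 mm nearer the knob than my model put it. I put the gap down to that and the 2 mm calibration.

**Everything else:** in the final side picture the bottles and other things stand where they were, and the robot was touching nothing.

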